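# Number-mark a rear panel with the spring punch

### The arm

A 6-joint arm with a two-finger parallel gripper is mounted at the origin on the work surface. World frame = base frame: x ahead of the robot, y to its left, z up, the work surface at z = 0. Lengths are in m, angles in degrees, forces in N, time in s.
With the tool pointing down it reaches from about 0.3 to 0.75 m from the base axis. Payload 8.5 kg.
Tool frame: the origin (TCP) lies at the very end of the fingers, on their centre line; the grasp point (between the pads) lies 19 mm behind it; z points along the fingers, y is the line along which they close (so a half turn about z gives the same grasp; the last joint's range is limited). The gripper opens to 85 mm and grips with 20 to 120 N. Pads are 22 mm wide; open, the fingers measure 114 mm over their backs; the gripper's body (76 mm by 85 mm) begins 54 mm behind the grasp point. The pads swing forward as they close: fully open they stand 13 mm farther back than shut.
Start: joints at [64.956, 21.807, 74.336, -0, 83.858, -12.336], TCP at [0.121, 0.537, 0.231] pointing down, gripper open.
Joint ranges: [-178.18, 178.18], [-50.72, 133.34], [12.68, 142.11], [-81.47, 261.47], [9.98, 163.14], [-165.26, 165.26]. Speed limits (degrees/s): [136.94, 136.94, 180, 180, 180, 180].

### API

Orientations are given as a 3x3 rotation matrix whose columns are the frame's x, y, z axes.
In Python, from rig import env gives the robot as it stands.
- The arm moves only by the tool move_arm, never from a script. Its argument "plan" is a list of rows, each a list of 7 numbers: the turn, a rotation vector about the tool's x, y, z in degrees, then the shift along the tool's x, y, z in cm, then the gripper command: -1 is shut, 1 is fully open, values between are in proportion. In form: [[ax, ay, az, tx, ty, tz, jaw], ...]. A call has 1 to 5 rows; each row is the pose to reach, as a shift and turn from the pose commanded when the call began, along the tool's axes at that moment; what a row does not reach only later rows make up. A row lasts 1/10 s, in which the tool goes at most 50 mm and 8.59 degrees, less where a joint would pass 70% of its speed; a pose out of reach is approached as far as the arm can. A call with a gripper value outside its range is refused whole. The fingers move at their own pace and stop on an object; "squeeze" is the grip in N (left out, the last holds). Time passes only in rows, so rows that repeat a pose let the fingers close. It gives the time, the measured TCP pose, the force, the opening and the grip force at its end, in the units of the state.
- env.observe(): the state, without advancing time (a new reading comes with each control period).
- env.get_image(name): name is "scene" or "top"; returns a dict with "color" (384x512x3 uint8, red, green, blue), "fov_y" (degrees; the focal length in pixels is half the picture's height over the tangent of half this angle, whatever the lens; pixels are square), "cx", "cy" (the principal point, pixels), "distortion" ([k1, k2, p1, p2, k3] as OpenCV has them; the pictures are not rectified), "R" (3x3) and "t" (3): a world point X has camera coordinates R X + t. Camera axes: x right, y down, z forward; pixel columns grow to the right and rows downward; lengths in m; the calibration is good to about 2 mm. A picture is of the moment at which its call begins. There is no depth.
- env.close_job(): hands the job in; it is judged then, once.
Trained networks look in a picture, given as the dict that the camera call returned (one of the last four; its "shot" number tells which), for a name from the list of things; names that differ only in an ending like _2 or _b are one class to them, and where a whole thing is asked for, a point or a joint stands for the part that bears it (a point fixed in the world has none). Each returns a list of dicts, best first, with "conf" (0 to 1); they miss things now and then, are a little off and sometimes report something else, mostly with a low value. They report only what shows in the picture. A call takes as long as a camera call. They do not tell look-alikes from the thing itself.
- env.outline_of(target, picture): "mask" (384x512 bool, what is visible of it) and "bbox" ([centre column, centre row, width, height] in pixels, round what is visible of it).
- env.tip_of(target, picture): "pixel" ([column, row] in pixels: a listed point, or the origin of a listed thing).
The state is a dict: "time_s": time; "q": joint angles; "qvel": joint speeds; "joint_efforts": joint torques, N m; "position": TCP position; "tool_rot": TCP orientation; "ft_force": force on the tool from outside, world axes, zero at the start; "wrist_torque": the same for the moment, N m; "grip_width": finger opening in m; "gripper_force": force on a finger pad.
Only numpy, scipy, OpenCV 4.12 (cv2) and the standard library are available. Lean on these libraries where they do the work, as an engineer would, in place of code of your own. Each camera call takes 0.05 s, during which the arm holds its last target. There are 200 camera calls.

### The job

On the marking station, roll the knurled thumbwheel until the 2 stands in the middle of its window. Then take the square-footed spring punch by its handle from its rubber rest, stand its foot squarely on the aluminium panel, centred inside the four corner marks with its sides parallel to them, press straight and gently until the handle has sunk about a centimetre, and lift it straight up without letting it slide. Stand the punch upright again in the middle of the rest it came from, let go, and leave the wheel at 2 and everything else where it is.

Things in the scene. Friction and masses are not known exactly. Their poses are not given: they have to be found in the camera images.
- station: Marking station, fixed at a new place and yaw each time: steel base 160 x 310 x 12 mm. Origin: centre of its underside on the bench; x away from the robot at yaw 0, y to the thumbwheel's end. At +y a grey housing, 110 x 110 mm, centred at y = +95 mm, top 74 mm above the bench, carries the thumbwheel and the digit window; at -y a steel bed carries the panel.
- wheel_axle (a point): Centre of the thumbwheel, 50 mm above the bench; axes as the station's, axle along y. Black knurled disc, radius 48 mm, 20 mm thick; its top sticks 24 mm out of the housing, to 98 mm above the bench. Beside it the housing top is free 20 mm to +y (where it ends) and 26 mm to -y (window frame). Roll it by dragging a fingertip over its edge, or pinch its flat sides and follow the arc.
- window (a point): Centre of the digit window's opening (26 x 30 mm) in the housing top beside the wheel, 81 mm above the bench at the top of its black frame; axes as the station's.
- thumbwheel (a joint): Angle of wheel and white digit drum, rad. Digit d (black strokes, upright seen from the robot) is in mid-window at d x 0.628: 0 at 0, 1 at 0.628, 2 at 1.257. Grows as the wheel's top moves to the station's +x, away from the robot. Starts at 0 to 0.75, stays where left (friction 0.06 N m, no detents), stops at -0.3 and 5.9.
- panel: Aluminium rear panel 140 x 140 x 4 mm, held flat on the station's bed; origin: centre of its underside, 30 mm above the bench; axes as the station's.
- mark (a point): Middle of the marking field on the panel's top face, 34 mm above the bench; axes as the station's. Four black corner brackets bound a field of 60 x 60 mm, parallel to the panel's sides.
- punch: Square-footed spring punch, upright, roughly 0.35 kg, 125 mm tall plus a 4 mm button. Origin: centre of the foot's underside; z up through the handle, x and y parallel to the foot's sides. Steel foot 40 x 40 x 16 mm, 22 mm square neck up to 40 mm; black handle 26 x 26 mm, sides parallel to the foot's, from 57 to 125 mm above the underside.
- punch_handle (a joint): How far the handle has sunk towards the foot, m: 0 free, 0.014 at its stop. Spring of 800 N/m with 5 N preload: about 13 N at 10 mm, 16 N at the stop. It springs back when relieved.
- rest: Black rubber rest of the square punch, 90 x 90 x 8 mm, fixed to the bench; origin: centre of its underside; its top is 8 mm above the bench. It is on the robot's left or right side, and the round punch's equal rest on the other.
- round_punch: Another punch, not to be used: round steel foot of 42 mm diameter, thin stem, bulbous black handle, 110 mm tall, upright on its own rubber rest. Origin: centre of its underside.
- screwdriver: Loose screwdriver lying behind the station, about along y.
- meter: Loose hand-held multimeter lying flat, 140 x 75 x 34 mm; origin: centre of its underside.
- spool: Loose standing spool of wire, 68 mm diameter, 50 mm high.
- mug: Loose white mug, 80 mm diameter, 90 mm high, behind the station.
- jar: Loose jar with lid, 60 mm diameter, 80 mm high, behind the station.
Not all that is in view belongs to the job. What is shaped like the rest but blue or purple is not meant. Leave any purple look-alike of the punch alone.

How it is judged:
By the outcome, as a careful person would: the job done as asked, in the order asked, and still so for the second after the job is handed in, with the robot touching nothing.
It also fails if it takes over 67 s, if anything falls off the work surface, if the arm or the gripper's body presses on something with over 40 N, if the wrist force passes 120 N, or if a joint passes its speed limit or range.

## Working session

There is one attempt and no reset: what is moved stays moved. The work goes in short steps, Python scripts to look and compute and a tool call to move; the robot and the scene stay as the last step left them, time stands still between calls to the robot, and variables do not carry over. Pictures are saved under pics/ and viewed, at most 10 in all, crops included, and the job is handed in when it is done.

Besides the shell and the picture viewer there is one more tool, called after "Emit:" by a JSON object that holds its "api" and its "payload". move_arm: Moves the arm, as the interface text tells. Its arguments: {"type":"object","properties":{"plan":{"type":"array"},"squeeze":{"type":"number"}},"required":["plan"]}

```bash
mkdir -p pics; ls
cat > h.py <<'E'
import numpy as np,cv2
from rig import env
def K(p):
    f=p["color"].shape[0]/2/np.tan(np.radians(p["fov_y"])/2)
    return np.array([[f,0,p["cx"]],[0,f,p["cy"]],[0,0,1.]])
def ray(p,px):
    u=cv2.undistortPoints(np.array(px,float).reshape(-1,1,2),K(p),np.array(p["distortion"],float)).reshape(-1,2)
    R=np.array(p["R"]);t=np.array(p["t"])
    d=np.c_[u,np.ones(len(u))]@R
    return -R.T@t,d
def atz(p,px,z):
    c,d=ray(p,px); return c+d*((z-c[2])/d[:,2])[:,None]
def proj(p,X):
    return cv2.projectPoints(np.array(X,float).reshape(-1,1,3),cv2.Rodrigues(np.array(p["R"],float))[0],np.array(p["t"],float),K(p),np.array(p["distortion"],float))[0].reshape(-1,2)
def save(p,n,s=1,box=None):
    im=p["color"][:,:,::-1]
    if box: im=im[box[1]:box[3],box[0]:box[2]]
    cv2.imwrite("pics/"+n,cv2.resize(im,None,fx=s,fy=s,interpolation=cv2.INTER_CUBIC))
E
python3 - <<'E'
from h import *
o=env.observe();print({k:np.round(v,3).tolist() for k,v in o.items()})
for n in ["scene","top"]:
    p=env.get_image(n);save(p,n+"0.png",1.5)
    R=np.array(p["R"]);print(n,p["fov_y"],p["distortion"],-R.T@np.array(p["t"]))
    for t,z in [("station",0),("wheel_axle",.05),("window",.081),("panel",.03),("mark",.034),("punch",.008),("rest",0),("round_punch",.008)]:
        for r in env.tip_of(t,p)[:3]: print(t,np.round(r["conf"],2),np.round(r["pixel"],1),np.round(atz(p,r["pixel"],z)[0],4))
E
```

```text
pics
{'time_s': 0.0, 'q': [64.957, 21.841, 74.386, 0.001, 83.856, -12.334], 'qvel': [-0.025, -0.049, 0.099, 0.005, 0.026, 0.013], 'joint_efforts': [0.001, -44.846, -23.128, -0.0, 0.005, 0.0], 'position': [0.121, 0.536, 0.231], 'tool_rot': [[-0.975, 0.22, -0.001], [0.22, 0.975, -0.001], [0.0, -0.001, -1.0]], 'ft_force': [-0.141, -0.784, -0.13], 'wrist_torque': [-0.039, 0.04, 0.004], 'gripper_force': 0.0, 'grip_width': 0.086}
scene 56.01607529532224 [-0.03089056  0.          0.          0.          0.        ] [ 1.24811185 -0.31855965  0.74729531]
station 0.82 [253.5 205.5] [0.537  0.0313 0.    ]
wheel_axle 0.89 [288.8 183.8] [0.5535 0.1443 0.05  ]
window 0.72 [270.1 181.3] [0.5478 0.0829 0.081 ]
panel 0.78 [229.8 200.1] [ 0.5103 -0.0326  0.03  ]
mark 0.78 [229.2 199.7] [ 0.5119 -0.0349  0.034 ]
mark 0.55 [131.3 243.2] [ 0.5372 -0.3297  0.034 ]
punch 0.9 [346.  162.1] [0.5113 0.4023 0.008 ]
punch 0.83 [318.6 165.3] [0.4794 0.3111 0.008 ]
punch 0.74 [337.4 198.3] [0.6432 0.2633 0.008 ]
rest 0.79 [319.9 166.6] [0.4792 0.3174 0.    ]
rest 0.65 [322.3 139.9] [0.3493 0.4221 0.    ]
rest 0.5
[... 172 characters left out ...]
561164 [-0.11911051  0.          0.          0.          0.        ] [0.3180707  0.0323746  1.22162607]
station 0.91 [236.1 197.7] [0.525  0.0462 0.    ]
wheel_axle 0.91 [202.2 185.2] [0.5555 0.1531 0.05  ]
window 0.65 [221.1 189.1] [0.5376 0.0916 0.081 ]
panel 0.59 [258.4 198.6] [ 0.5177 -0.0254  0.03  ]
mark 0.81 [260.5 197.9] [ 0.5193 -0.0319  0.034 ]
punch 0.71 [153.8 208.7] [0.4847 0.3126 0.008 ]
punch 0.67 [121.  207.2] [0.4883 0.4209 0.008 ]
punch 0.62 [170.6 169.3] [0.6165 0.2635 0.008 ]
rest 0.89 [302.8 263.5] [ 0.3131 -0.1697  0.    ]
rest 0.86 [120.8 246. ] [0.3631 0.4166 0.    ]
rest 0.57 [152.  210.2] [0.4808 0.3201 0.    ]
round_punch 0.6 [352.  201.2] [ 0.5154 -0.336   0.008 ]
```

View pics/scene0.png

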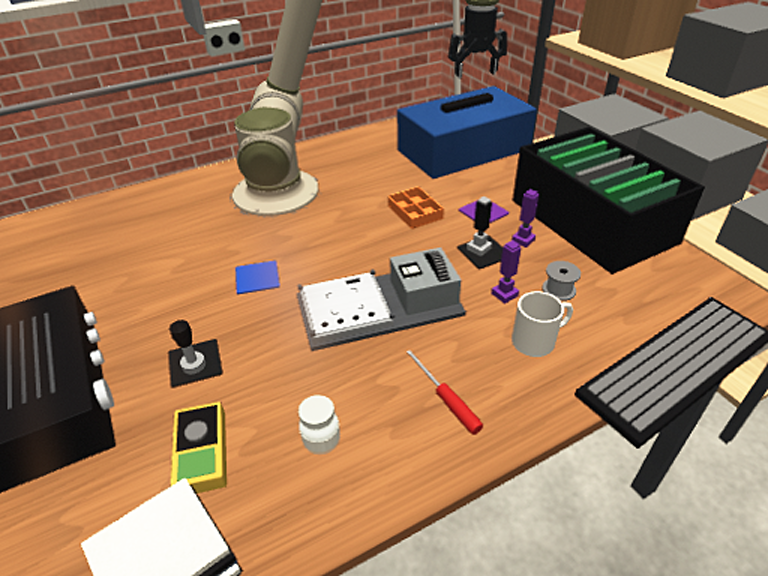

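View pics/top0.png

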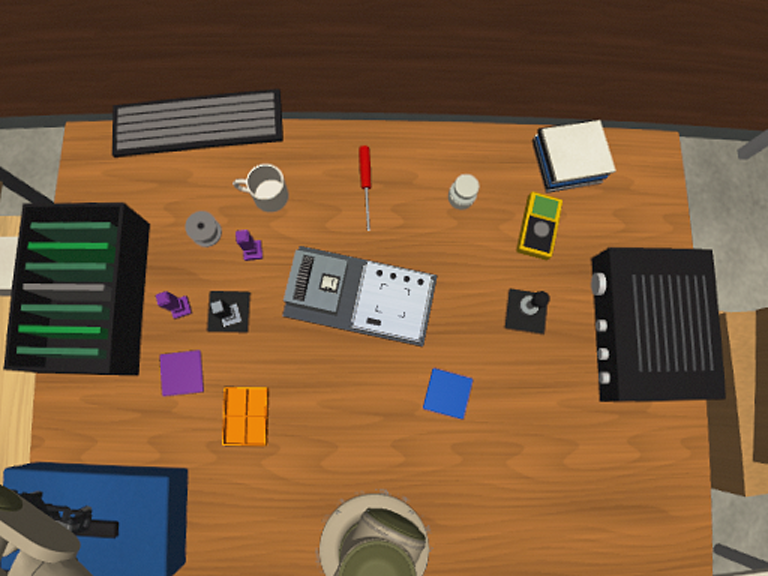

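The square punch is at about scene (320,165) and top (153,209), standing on the black rest. The round punch is at top (352,201), and the purple look-alikes stand nearby. The station is at top (236,198), yawed about -11°. Next I rectify onto the known planes to refine these.

```bash
cat >> h.py <<'E'
def rect(p,z,c,half,res=0.0005):
    # world-plane view: columns = -y, rows = -x (robot's view from above), res m/px
    n=int(2*half/res)
    j,i=np.meshgrid(np.arange(n),np.arange(n))
    X=np.stack([c[0]+half-i*res,c[1]+half-j*res,np.full(i.shape,z)],-1)
    m=proj(p,X.reshape(-1,3)).reshape(n,n,2).astype(np.float32)
    return cv2.remap(p["color"][:,:,::-1].copy(),m[...,0],m[...,1],cv2.INTER_CUBIC)
def toW(px,c,half,res=0.0005):
    px=np.array(px,float); return np.c_[c[0]+half-px[:,1]*res,c[1]+half-px[:,0]*res]
E
python3 - <<'E'
from h import *
P={n:env.get_image(n) for n in ["scene","top"]}
c1=(.515,-.03);c2=(.482,.317);c3=(.545,.09);c4=(.482,.315)
rows=[]
for n,p in P.items():
    a=rect(p,.034,c1,.1);r=[a]
    g=a.min(2);m=((g>170)*255).astype(np.uint8);m=cv2.morphologyEx(m,cv2.MORPH_CLOSE,np.ones((60,60)))
    m=cv2.morphologyEx(m,cv2.MORPH_OPEN,np.ones((40,40)))
    q=max(cv2.findContours(m,0,2)[0],key=cv2.contourArea);mr=cv2.minAreaRect(q)
    print(n,"panel",toW([mr[0]],c1,.1),np.array(mr[1])*.5,mr[2])
    b=rect(p,.008,c2,.1);r.append(b)
    hs=b.max(2);m=((hs<75)*255).astype(np.uint8);m=cv2.morphologyEx(m,cv2.MORPH_OPEN,np.ones((9,9)))
    q=max(cv2.findContours(m,0,2)[0],key=cv2.contourArea);mr=cv2.minAreaRect(q)
    print(n,"rest",toW([mr[0]],c2,.1),np.array(mr[1])*.5,mr[2])
    r.append(rect(p,.081,c3,.05,.00025))
    rows.append(np.hstack([cv2.resize(x,(266,266)) if 0 else x[:, :] for x in r]))
im=np.vstack(rows);im=cv2.resize(im,(800,533),interpolation=cv2.INTER_AREA);cv2.imwrite("pics/m1.png",im);print(im.shape)
E
```

```text
scene panel [[ 0.52217513 -0.0458363 ]] [167.37663269 165.35694885] 13.045637130737305
scene rest [[0.51659218 0.32677881]] [114.58513641 132.1953125 ] 1.818303108215332
top panel [[ 0.51042475 -0.04076372]] [163.16088867 146.08137512] 11.46953010559082
top rest [[0.48958635 0.31858125]] [87.25571442 88.16418457] 0.6986942887306213
(533, 800, 3)
```

View pics/m1.png

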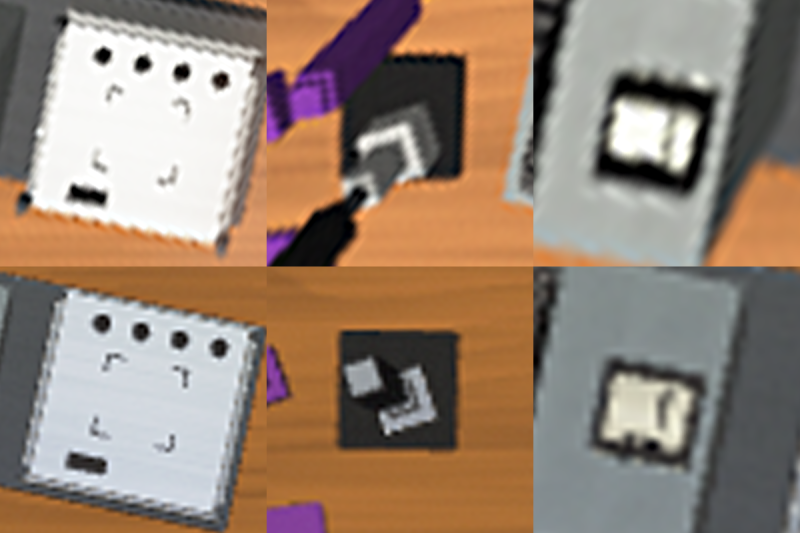

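The brackets, rest and punch are all visible in the rectified views. The window shows part of a digit, so I fit each feature numerically.

```bash
cat > fit.py <<'E'
from h import *
from scipy.optimize import minimize
def rot(a): return np.array([[np.cos(a),-np.sin(a)],[np.sin(a),np.cos(a)]])
def sample(p,img,XY,z):
    m=proj(p,np.c_[XY,np.full(len(XY),z)]).astype(np.float32)
    return cv2.remap(img,m[:,0].reshape(-1,1),m[:,1].reshape(-1,1),cv2.INTER_LINEAR).ravel()
s=np.linspace(0,.009,10)
arm=np.r_[np.c_[.03-s,np.full(10,.03)],np.c_[np.full(10,.03),.03-s]]
BR=np.vstack([arm*[a,b] for a in(1,-1) for b in(1,-1)])
def edge_pts(h,n=40):
    t=np.linspace(-h*.9,h*.9,n);o=np.full(n,h);return np.vstack([np.c_[t,o],np.c_[t,-o],np.c_[o,t],np.c_[-o,t]])
def search(score,c,a,r=(.012,.012,6)):
    best=None
    for st in [(r[0],r[2],9),(r[0]/4,r[2]/4,9),(r[0]/16,r[2]/12,9)]:
        g=[(score(np.array([x,y]),b),x,y,b) for x in np.linspace(c[0]-st[0],c[0]+st[0],st[2]) for y in np.linspace(c[1]-st[0],c[1]+st[0],st[2]) for b in np.linspace(a-st[1],a+st[1],7)]
        best=max(g);c=best[1:3];a=best[3]
    return np.round(best,4)
def square_score(p,g,h,z,sgn,sides=None):
    # sgn +1: bright outside, dark inside
    A=edge_pts(h+.003);B=edge_pts(h-.003)
    if sides is not None: A=A.reshape(4,-1,2)[sides].reshape(-1,2);B=B.reshape(4,-1,2)[sides].reshape(-1,2)
    def f(c,b):
        R=rot(np.radians(b)).T
        return sgn*(sample(p,g,c+A@R,z).mean()-sample(p,g,c+B@R,z).mean())
    return f
def mark(p):
    g=p["color"].min(2).astype(np.float32);bl=cv2.GaussianBlur(g,(0,0),.6)
    return search(lambda c,b:-sample(p,bl,c+BR@rot(np.radians(b)).T,.034).mean(),(.513,-.0355),-10.8)
E
python3 - <<'E'
from fit import *
for n in ["scene","top"]:
    p=env.get_image(n)
    print(n,"mark",mark(p))
    r=p["color"][:,:,0].astype(np.float32) # wood is reddish: strong in red
    print("rest",search(square_score(p,r,.045,.008,1),(.490,.317),0))
    print("panel",search(square_score(p,r,.07,.034,-1),(.513,-.0355),-10.8))
    g=p["color"].min(2).astype(np.float32)
    np.save(n+".npy",p["color"])
    a=rect(p,.133,(.482,.317),.05,.00025);b=rect(p,.024,(.482,.317),.05,.00025)
    for z,im in((.133,a),(.024,b)): cv2.imwrite(f"pics/t_{n}{z}.png",im)
L=[cv2.imread(f"pics/t_{n}{z}.png") for n in("scene","top") for z in(.133,.024)]
cv2.imwrite("pics/m2.png",cv2.resize(np.vstack([np.hstack(L[:2]),np.hstack(L[2:])]),(600,600)))
E
```

```text
scene mark [-1.96344e+02  5.13800e-01 -3.61000e-02 -1.18000e+01]
rest [94.967   0.496   0.3144 -2.1667]
panel [ 5.79967e+01  5.14300e-01 -3.49000e-02 -1.16333e+01]
top mark [-1.556888e+02  5.134000e-01 -3.460000e-02 -1.180000e+01]
rest [116.527    0.4892   0.3187  -0.5   ]
panel [ 6.45663e+01  5.13200e-01 -3.49000e-02 -1.16333e+01]
```

View pics/m2.png

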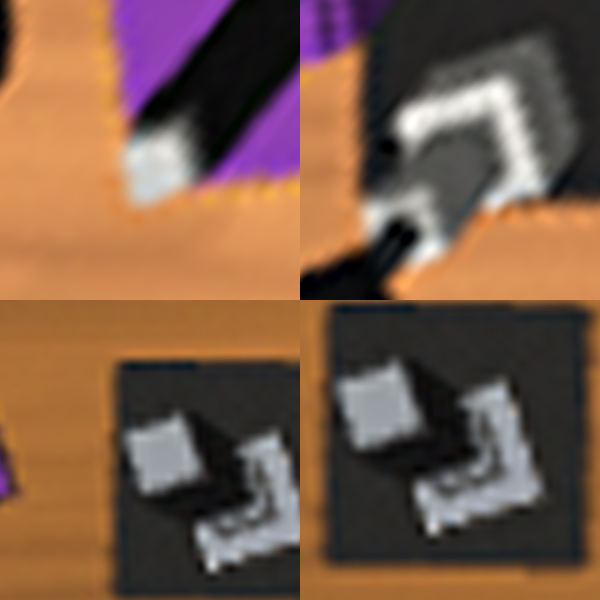

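The punch sits at about (0.480, 0.311) with yaw about 19°, from the foot corners in the top tile. The mark is at (0.5136, -0.035) with yaw -11.7°. Next: the housing, wheel and digit.

```bash
cat >> fit.py <<'E'
YAW=-11.7
EX=rot(np.radians(YAW))[:,0];EY=rot(np.radians(YAW))[:,1]
def srect(p,z,c,hx,hy,res=.00025):
    i,j=np.meshgrid(np.arange(int(2*hx/res)),np.arange(int(2*hy/res)),indexing="ij")
    XY=np.array(c)+(hx-i[...,None]*res)*EX+(hy-j[...,None]*res)*EY
    m=proj(p,np.c_[XY.reshape(-1,2),np.full(i.size,z)]).reshape(i.shape+(2,)).astype(np.float32)
    return cv2.remap(p["color"][:,:,::-1].copy(),m[...,0],m[...,1],cv2.INTER_CUBIC)
E
python3 - <<'E'
from fit import *
M=np.array([.5136,-.0352]);T=[]
for n in ["scene","top"]:
    p=env.get_image(n)
    b=p["color"][:,:,2].astype(np.float32)
    r=search(square_score(p,b,.055,.074,-1),M+.167*EY,YAW,(.015,.015,3));d=r[1:3]-M
    print(n,"housing",r,"rel mark x,y",d@EX,d@EY)
    w=M+.130*EY
    T.append(cv2.resize(srect(p,.078,w,.04,.065),None,fx=1.5,fy=1.5,interpolation=cv2.INTER_CUBIC))
    print(n,T[-1].shape)
cv2.imwrite("pics/m3.png",np.vstack(T)[:, :])
E
python3 -c "
import cv2;i=cv2.imread('pics/m3.png');print(i.shape);cv2.imwrite('pics/m3.png',cv2.resize(i,(487,600)) if i.shape[0]>600 else i)"
```

```text
scene housing [ 92.3063   0.5477   0.1258 -11.8667] rel mark x,y 0.000742743289803723 0.16456991928176137
scene (480, 780, 3)
top housing [ 77.6487   0.5468   0.1269 -11.7833] rel mark x,y -0.0003616232646480433 0.16546455580762445
top (480, 780, 3)
(960, 780, 3)
```

View pics/m3.png

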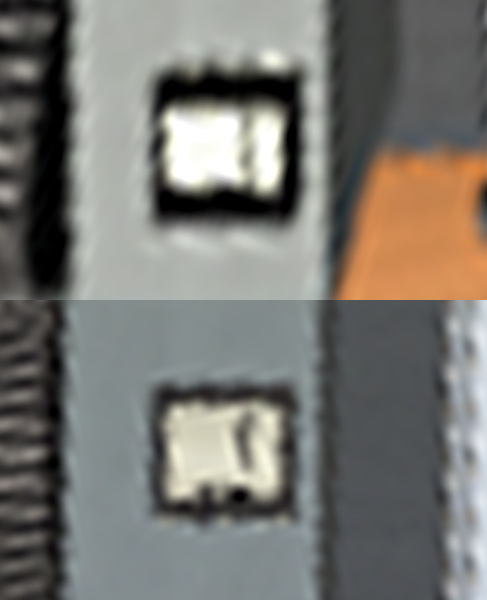

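The housing fit puts the wheel axle at mark + 190 mm along the station's y, about (0.552, 0.151). The window shows a narrow "1" slightly beyond mid-window with the top of the next digit below it, so theta is about 0.68. I'll pinch the wheel and follow the arc.

```bash
cat > plan.py <<'E'
from fit import *
from scipy.spatial.transform import Rotation as Ro
M=np.array([.5136,-.0352]);AX=np.r_[M+.190*EY,.05]
def Rdown(yaw,a=0):
    # tool y along world yaw+90 deg, z down, then turn a about tool y
    y=np.radians(yaw);B=np.array([[-np.cos(y),-np.sin(y),0],[-np.sin(y),np.cos(y),0],[0,0,-1]]);
    return B@Ro.from_euler("y",a,degrees=True).as_matrix()
def wheelpose(a,r):
    R=Rdown(YAW,a);return AX-r*R[:,2],R
def rows(targets,jaw):
    o=env.observe();R0=np.array(o["tool_rot"]);p0=np.array(o["position"])
    print("t",round(o["time_s"],2),"pos",np.round(p0,4),"F",np.round(o["ft_force"],1),"w",round(o["grip_width"],4),"gf",round(o["gripper_force"],1))
    for p,R in targets:
        rv=Ro.from_matrix(R0.T@R).as_rotvec(degrees=True);t=R0.T@(np.array(p)-p0)*100
        print([round(float(x),2) for x in np.r_[rv,t]]+[jaw])
E
python3 - <<'E'
from plan import *
p,R=wheelpose(-16,.085);print(AX)
rows([(np.r_[p[:2],.231],Rdown(YAW)),(p,R)],-.15)
E
```

```text
[0.55212959 0.15085233 0.05      ]
t 1.2 pos [0.121  0.5365 0.2313] F [-0.1 -0.7 -0.8] w 0.0853 gf 0.0
[-0.0, -0.0, -1.01, -48.2, -28.18, 0.03, -0.15]
[-0.14, -16.0, -1.0, -48.2, -28.18, 9.96, -0.15]
```

Emit:
{"api": "move_arm", "payload": {"plan": [[0, 0, -1, -8, -4.7, 0, -0.15], [0, 0, -1, -16, -9.4, 0, -0.15], [0, 0, -1, -24, -14.1, 0, -0.15], [0, 0, -1, -32, -18.8, 0, -0.15], [0, 0, -1, -48.2, -28.2, 0, -0.15]], "squeeze": 20}}

```text
time_s: 1.7
position: [0.3046, 0.3641, 0.2315]
tool_rot: [[-0.979, 0.203, 0.0], [0.203, 0.979, 0.0], [-0.0, 0.0, -1.0]]
ft_force: [0.4, 0.4, -0.4]
grip_width: 0.0366
gripper_force: 0.0
```

Run:
```python
from plan import *
p,R=wheelpose(-16,.085)
rows([(np.r_[p[:2],.231],Rdown(YAW)),(p,R)],-.15)
```

```text
t 1.7 pos [0.3046 0.3641 0.2315] F [ 0.4  0.4 -0.4] w 0.0366 gf 0.0
[0.02, 0.02, 0.01, -26.22, -15.87, 0.06, -0.15]
[0.03, -15.98, 0.01, -26.22, -15.87, 9.99, -0.15]
```

Emit:
{"api": "move_arm", "payload": {"plan": [[0, 0, 0, -26.2, -15.9, 0, -0.15], [0, 0, 0, -26.2, -15.9, 0, -0.15], [0, 0, 0, -26.2, -15.9, 0, -0.15], [0, 0, 0, -26.2, -15.9, 0, -0.15], [0, 0, 0, -26.2, -15.9, 0, -0.15]]}}

```text
time_s: 2.2
position: [0.4877, 0.1936, 0.2315]
tool_rot: [[-0.979, 0.203, 0.0], [0.203, 0.979, 0.0], [-0.0, 0.0, -1.0]]
ft_force: [0.7, 1.0, 0.8]
grip_width: 0.0363
gripper_force: 0.0
```

Run:
```python
from plan import *
rows([wheelpose(-16,.085)],-.15)
```

```text
t 2.2 pos [0.4877 0.1936 0.2315] F [0.7 1.  0.8] w 0.0363 gf 0.0
[0.01, -15.98, -0.02, -4.83, -2.88, 9.98, -0.15]
```

Emit:
{"api": "move_arm", "payload": {"plan": [[0, -8, 0, -4.8, -2.9, 3, -0.15], [0, -16, 0, -4.8, -2.9, 6, -0.15], [0, -16, 0, -4.8, -2.9, 8, -0.15], [0, -16, 0, -4.8, -2.9, 8, -0.15], [0, -16, 0, -4.8, -2.9, 8, -0.15]]}}

```text
time_s: 2.7
position: [0.528, 0.1573, 0.1522]
tool_rot: [[-0.941, 0.203, 0.27], [0.195, 0.979, -0.056], [-0.276, 0.0, -0.961]]
ft_force: [1.0, 0.8, 0.5]
grip_width: 0.0365
gripper_force: 0.0
```

Run:
```python
from plan import *
p=env.get_image("top");a=rect(p,.098,AX[:2],.1,.00035)
q=env.get_image("scene");b=rect(q,.098,AX[:2],.1,.00035)
i=env.get_image("scene")["color"][90:230,220:400,::-1]
cv2.imwrite("pics/m4.png",np.hstack([cv2.resize(p["color"][120:240,140:290,::-1],(400,320),interpolation=3),cv2.resize(i,(400,320),interpolation=3)]))
rows([wheelpose(-16,.06),wheelpose(-16,.03)],-.15)
```

```text
t 2.85 pos [0.5286 0.1575 0.153 ] F [-0.4 -1.1 -0.2] w 0.0361 gf 0.0
[0.06, 0.15, -0.01, 0.51, -0.17, 4.58, -0.15]
[0.06, 0.15, -0.01, 0.51, -0.18, 7.58, -0.15]
```

View pics/m4.png

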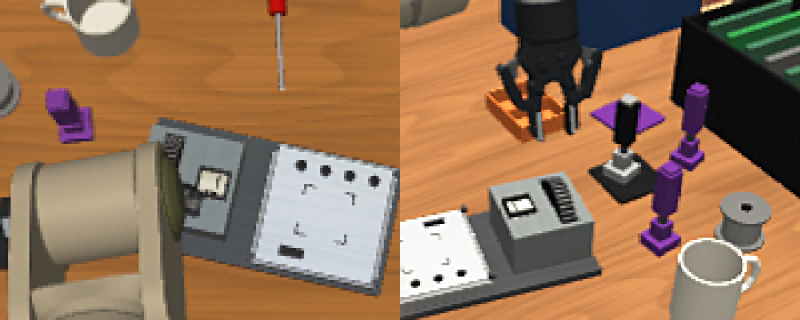

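The gripper hangs over the wheel with both fingers pointing at the disc. Going in.

Emit:
{"api": "move_arm", "payload": {"plan": [[0, 0, 0, 0.5, -0.2, 4.5, -0.15], [0, 0, 0, 0.5, -0.2, 4.5, -0.15], [0, 0, 0, 0.5, -0.2, 6, -0.15], [0, 0, 0, 0.5, -0.2, 7.5, -0.15], [0, 0, 0, 0.5, -0.2, 7.5, -0.15]]}}

```text
time_s: 3.35
position: [0.5428, 0.152, 0.0782]
tool_rot: [[-0.942, 0.203, 0.269], [0.195, 0.979, -0.056], [-0.275, -0.0, -0.962]]
ft_force: [0.7, 0.2, 0.8]
grip_width: 0.0363
gripper_force: 0.0
```

Run:
```python
from plan import *
rows([wheelpose(-16,.03)],-.15)
```

```text
t 3.35 pos [0.5428 0.152  0.0782] F [0.7 0.2 0.8] w 0.0363 gf 0.0
[-0.03, -0.06, -0.01, -0.12, 0.07, -0.03, -0.15]
```

Now I close the fingers. The next call rolls the wheel.

Emit:
{"api": "move_arm", "payload": {"plan": [[0, 0, 0, -0.1, 0, 0, -0.6], [0, 0, 0, -0.1, 0, 0, -0.8], [0, 0, 0, -0.1, 0, 0, -0.8], [0, 0, 0, -0.1, 0, 0, -0.8]], "squeeze": 20}}

```text
time_s: 3.75
position: [0.5442, 0.1519, 0.0798]
tool_rot: [[-0.941, 0.203, 0.273], [0.195, 0.979, -0.056], [-0.278, 0.001, -0.961]]
ft_force: [-2.7, 0.1, 6.7]
grip_width: 0.0197
gripper_force: 23.8
```

Run:
```python
from plan import *
rows([wheelpose(a,.03) for a in (-8.5,-1,6.5,12.5,16.5)],-.8)
```

```text
t 3.75 pos [0.5442 0.1519 0.0798] F [-2.7  0.1  6.7] w 0.0197 gf 23.8
[0.04, 7.65, -0.01, -0.34, 0.06, 0.11, -0.8]
[0.04, 15.15, -0.01, -0.72, 0.06, 0.19, -0.8]
[0.04, 22.65, -0.0, -1.09, 0.06, 0.32, -0.8]
[0.04, 28.65, -0.0, -1.37, 0.06, 0.45, -0.8]
[0.04, 32.65, -0.0, -1.55, 0.06, 0.56, -0.8]
```

Emit:
{"api": "move_arm", "payload": {"plan": [[0, 7.6, 0, -0.36, 0, 0.02, -0.8], [0, 15.1, 0, -0.75, 0, 0.1, -0.8], [0, 22.6, 0, -1.13, 0, 0.23, -0.8], [0, 28.6, 0, -1.42, 0, 0.37, -0.8], [0, 32.6, 0, -1.61, 0, 0.48, -0.8]]}}

```text
time_s: 4.25
position: [0.5604, 0.1485, 0.0801]
tool_rot: [[-0.937, 0.203, -0.283], [0.194, 0.979, 0.06], [0.289, 0.001, -0.957]]
ft_force: [-3.6, 0.5, 10.0]
grip_width: 0.0196
gripper_force: 24.5
```

Emit:
{"api": "move_arm", "payload": {"plan": [[0, 0, 0, 0, 0, 0, -0.8], [0, 0, 0, 0, 0, 0, -0.8]]}}

```text
time_s: 4.45
position: [0.5611, 0.1484, 0.0797]
tool_rot: [[-0.939, 0.203, -0.277], [0.194, 0.979, 0.058], [0.283, 0.001, -0.959]]
ft_force: [0.8, -0.5, 8.2]
grip_width: 0.0191
gripper_force: 24.5
```

Run:
```python
from plan import *
rows([wheelpose(16.5,.03),wheelpose(16.5,.1)],-.15)
```

```text
t 4.45 pos [0.5611 0.1484 0.0797] F [ 0.8 -0.5  8.2] w 0.0191 gf 24.5
[0.06, 0.05, 0.0, 0.05, 0.06, 0.12, -0.15]
[0.06, 0.05, 0.0, 0.04, 0.07, -6.88, -0.15]
```

Emit:
{"api": "move_arm", "payload": {"plan": [[0, 0, 0, 0, 0, 0, -0.15], [0, 0, 0, 0, 0, 0, -0.15], [0, 0, 0, 0, 0, 0, -0.15], [0, 0, 0, 0, 0, -5, -0.15], [0, 0, 0, 0, 0, -8, -0.15]]}}

```text
time_s: 4.95
position: [0.5831, 0.1437, 0.1569]
tool_rot: [[-0.939, 0.203, -0.278], [0.194, 0.979, 0.058], [0.284, 0.0, -0.959]]
ft_force: [0.2, -0.4, 0.1]
grip_width: 0.0363
gripper_force: 0.0
```

Run:
```python
from plan import *
T=[]
p=env.get_image("scene")
T=cv2.resize(srect(p,.078,M+.125*EY,.025,.03),None,fx=2,fy=2,interpolation=3)
p=env.get_image("top")
T2=cv2.resize(srect(p,.078,M+.125*EY,.025,.03),None,fx=2,fy=2,interpolation=3)
cv2.imwrite("pics/t5.png",np.vstack([T,T2]))
rows([([.480,.3115,.22],Rdown(19))],1)
```

```text
t 5.05 pos [0.5846 0.1436 0.1585] F [0.4 0.1 0.5] w 0.0362 gf 0.0
[4.43, -15.73, -30.5, 14.82, 14.33, -2.08, 1]
```

Run:
```python
import cv2;i=cv2.imread('pics/t5.png');print(i.shape, i[400:].mean())
```

```text
(800, 480, 3) 99.836875
```

Emit:
{"api": "move_arm", "payload": {"plan": [[0.9, -3.2, -6, 3, 2.9, -2, 0], [1.8, -6.4, -12, 6, 5.8, -2, 1], [2.7, -9.6, -18, 9, 8.7, -2, 1], [3.6, -12.8, -24.5, 12, 11.5, -2, 1], [4.4, -15.7, -30.5, 14.8, 14.3, -2, 1]]}}

```text
time_s: 5.55
position: [0.4764, 0.3126, 0.2157]
tool_rot: [[-0.944, -0.33, -0.008], [-0.33, 0.944, 0.0], [0.007, 0.003, -1.0]]
ft_force: [-0.2, 0.5, -0.2]
grip_width: 0.0853
gripper_force: 0.0
```

Emit:
{"api": "move_arm", "payload": {"plan": [[0, 0, 0, 0, 0, 0, 1], [0, 0, 0, 0, 0, 0, 1]]}}

```text
time_s: 5.75
position: [0.4772, 0.3118, 0.2156]
tool_rot: [[-0.945, -0.327, -0.01], [-0.327, 0.945, -0.0], [0.009, 0.003, -1.0]]
ft_force: [1.1, -0.3, -0.8]
grip_width: 0.0855
gripper_force: 0.0
```

Run:
```python
from plan import *
T=[]
for n in ("scene","top"):
    p=env.get_image(n)
    T.append(cv2.resize(srect(p,.078,M+.125*EY,.025,.03),None,fx=1.5,fy=1.5,interpolation=3))
for n in ("scene","top"):
    p=env.get_image(n)
    T.append(cv2.resize(p["color"][110:230,240 if n=="scene" else 80:400 if n=="scene" else 240,::-1],(360,300),interpolation=3))
cv2.imwrite("pics/m5.png",np.vstack([np.hstack(T[:2]),np.hstack(T[2:])]))
rows([([.480,.3115,.20],Rdown(19)),([.480,.3115,.09],Rdown(19))],1)
```

```text
t 5.95 pos [0.4789 0.3104 0.2153] F [-0.2 -0.  -0.2] w 0.0855 gf 0.0
[0.17, -0.55, -0.11, -0.16, 0.06, 1.53, 1]
[0.17, -0.55, -0.11, -0.26, 0.03, 12.52, 1]
```

View pics/m5.png

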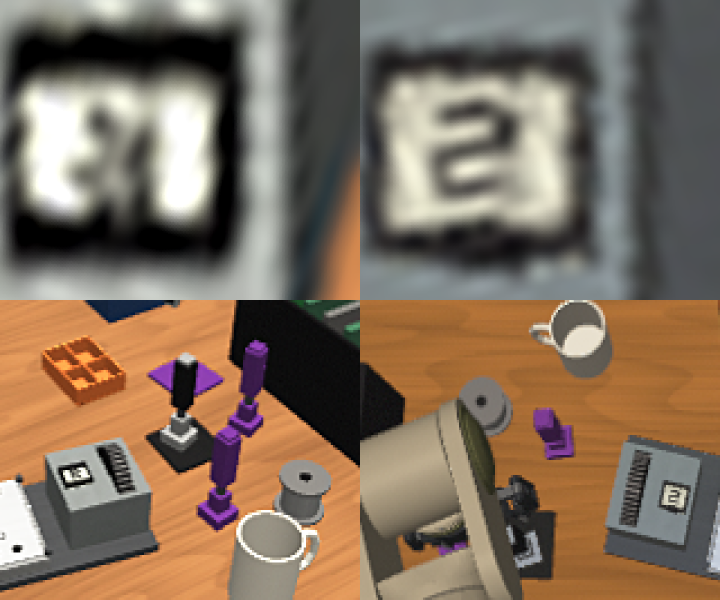

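The 2 is centred in the window in the top view (digit rows about 103–195, opening about 65–225), which is within about 0.04 rad. On to the punch.

Emit:
{"api": "move_arm", "payload": {"plan": [[0.1, -0.5, 0, -0.2, 0, 4, 1], [0.1, -0.5, 0, -0.2, 0, 8, 1], [0.1, -0.5, 0, -0.2, 0, 11, 1], [0.1, -0.5, 0, -0.2, 0, 13, 1], [0.1, -0.5, 0, -0.2, 0, 13, 1]]}}

```text
time_s: 6.45
position: [0.4782, 0.3107, 0.0831]
tool_rot: [[-0.946, -0.324, -0.006], [-0.324, 0.946, -0.001], [0.006, 0.001, -1.0]]
ft_force: [-0.3, -0.2, 0.7]
grip_width: 0.0852
gripper_force: 0.0
```

Emit:
{"api": "move_arm", "payload": {"plan": [[0, 0, 0, 0, 0, 0, 1], [0, 0, 0, 0, 0, 0, 0], [0, 0, 0, 0, 0, 0, -0.1], [0, 0, 0, 0, 0, 0, -0.2], [0, 0, 0, 0, 0, 0, -0.25]], "squeeze": 30}}

```text
time_s: 6.95
position: [0.4791, 0.3121, 0.0865]
tool_rot: [[-0.945, -0.326, 0.001], [-0.326, 0.945, 0.002], [-0.001, 0.001, -1.0]]
ft_force: [0.2, 0.4, -0.1]
grip_width: 0.032
gripper_force: 0.0
```

Run:
```python
from plan import *
p=env.get_image("scene")
cv2.imwrite("pics/m6.png",cv2.resize(p["color"][90:230,260:400,::-1],(560,560),interpolation=3))
rows([([.480,.3115,.085],Rdown(19))],1)
```

```text
t 7.0 pos [0.4791 0.3121 0.0864] F [ 0.1 -0.   0.3] w 0.0319 gf 0.0
[0.08, 0.07, 0.01, -0.07, -0.09, 0.14, 1]
```

View pics/m6.png

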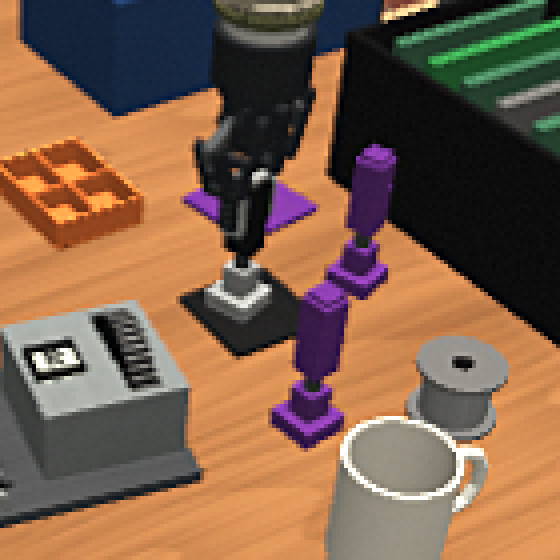

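The handle stands between the fingers and the punch is still upright. Closing.

Emit:
{"api": "move_arm", "payload": {"plan": [[0, 0, 0, 0, 0, 0, -0.4], [0, 0, 0, 0, 0, 0, -0.6], [0, 0, 0, 0, 0, 0, -0.8], [0, 0, 0, 0, 0, 0, -0.8], [0, 0, 0, 0, 0, 0, -0.8]], "squeeze": 50}}

```text
time_s: 7.5
position: [0.4791, 0.312, 0.0862]
tool_rot: [[-0.945, -0.326, 0.0], [-0.326, 0.945, 0.001], [-0.001, 0.001, -1.0]]
ft_force: [-1.1, -1.1, 4.3]
grip_width: 0.0255
gripper_force: 50.0
```

Emit:
{"api": "move_arm", "payload": {"plan": [[0, 0, 0, 0, 0, -0.5, -0.8], [0, 0, 0, 0, 0, -2, -0.8], [0, 0, 0, 0, 0, -5, -0.8], [0, 0, 0, 0, 0, -8, -0.8], [0, 0, 0, 0, 0, -8, -0.8]]}}

```text
time_s: 8.0
position: [0.4801, 0.3127, 0.1694]
tool_rot: [[-0.945, -0.326, 0.006], [-0.326, 0.945, 0.004], [-0.007, 0.002, -1.0]]
ft_force: [0.3, 0.6, -3.6]
grip_width: 0.0257
gripper_force: 49.7
```

Run:
```python
from fit import *
from plan import *
p=env.get_image("scene")
r=p["color"][:,:,0].astype(np.float32)
print("rest scene",search(square_score(p,r,.045,.008,1),(.490,.317),0))
print("rest scene 2 sides",search(square_score(p,r,.045,.008,1,[1,2]),(.490,.317),0))
p2=env.get_image("top");r=p2["color"][:,:,0].astype(np.float32)
print("rest top",search(square_score(p2,r,.045,.008,1),(.490,.317),0))
cv2.imwrite("pics/m7.png",np.hstack([rect(p,.008,(.489,.317),.08,.0004),cv2.resize(p["color"][80:220,260:400,::-1],(400,400),interpolation=3)]))
rows([([.480,.3115,.165],Rdown(19))],-.8)
```

```text
rest scene [108.8916   0.4951   0.3147  -1.1667]
rest scene 2 sides [136.5242   0.4969   0.3138  -1.6667]
rest top [57.172   0.4902  0.3187 -1.6667]
t 8.1 pos [0.4785 0.3119 0.1653] F [-0.3 -0.4 -3.4] w 0.026 gf 49.7
[0.09, -0.02, 0.01, -0.13, -0.08, 0.03, -0.8]
```

View pics/m7.png

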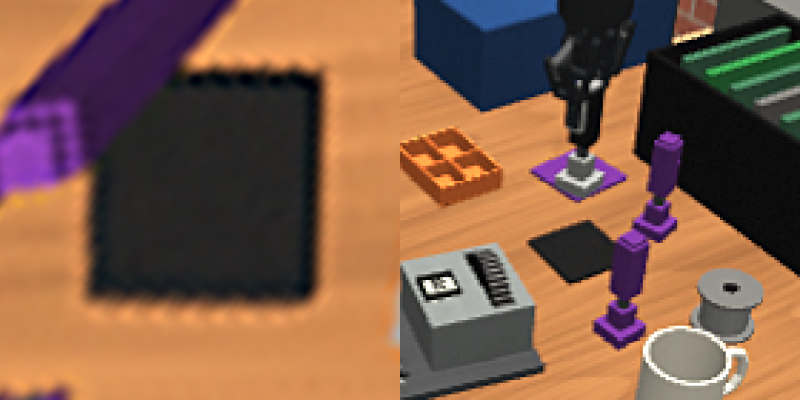

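The punch is held upright, the rest is empty, and the purple look-alikes are untouched. Now I lift and carry it to above the mark.

Run:
```python
from plan import *
rows([(np.r_[M,.22],Rdown(YAW))],-.8);print(env.observe()["q"])
```

```text
t 8.1 pos [0.4785 0.3119 0.1653] F [-0.3 -0.4 -3.4] w 0.026 gf 49.7
[0.08, -0.04, 30.71, 7.99, -33.95, -5.51, -0.8]
[ 21.18407499  27.0218877   77.14410617   0.08978725  75.84959229
 -87.8495039 ]
```

Emit:
{"api": "move_arm", "payload": {"plan": [[0, 0, 0, 0, 0, -3, -0.8], [0, 0, 0, 0, 0, -5.5, -0.8], [0, 0, 6, 1.5, -4, -5.5, -0.8], [0, 0, 12, 3, -8, -5.5, -0.8], [0, 0, 18, 4.3, -12, -5.5, -0.8]]}}

```text
time_s: 8.6
position: [0.4761, 0.1831, 0.2188]
tool_rot: [[-1.0, -0.014, -0.004], [-0.014, 1.0, 0.001], [0.004, 0.001, -1.0]]
ft_force: [1.6, -0.9, -2.4]
grip_width: 0.0253
gripper_force: 50.4
```

Run:
```python
from plan import *
rows([(np.r_[M,.22],Rdown(YAW))],-.8)
```

```text
t 8.6 pos [0.4761 0.1831 0.2188] F [ 1.6 -0.9 -2.4] w 0.0253 gf 50.4
[0.04, -0.22, 12.52, -3.43, -21.88, -0.15, -0.8]
```

Emit:
{"api": "move_arm", "payload": {"plan": [[0, 0, 4, -0.7, -4.5, 0, -0.8], [0, 0, 8, -1.4, -9, 0, -0.8], [0, 0, 12.5, -2.1, -13.5, 0, -0.8], [0, 0, 12.5, -2.8, -18, 0, -0.8], [0, 0, 12.5, -3.4, -21.5, 0, -0.8]]}}

```text
time_s: 9.1
position: [0.5145, -0.0322, 0.2185]
tool_rot: [[-0.98, 0.201, -0.004], [0.201, 0.98, 0.002], [0.004, 0.002, -1.0]]
ft_force: [0.4, 0.5, -3.2]
grip_width: 0.0252
gripper_force: 50.6
```

Emit:
{"api": "move_arm", "payload": {"plan": [[0, 0, 0, 0, 0, 0, -0.8], [0, 0, 0, 0, 0, 4, -0.8], [0, 0, 0, 0, 0, 7, -0.8], [0, 0, 0, 0, 0, 9, -0.8], [0, 0, 0, 0, 0, 9, -0.8]]}}

```text
time_s: 9.6
position: [0.513, -0.0288, 0.1268]
tool_rot: [[-0.98, 0.199, -0.008], [0.199, 0.98, 0.004], [0.009, 0.002, -1.0]]
ft_force: [-0.7, 0.5, -3.2]
grip_width: 0.0255
gripper_force: 50.7
```

Run:
```python
from plan import *
rows([(np.r_[M,.12],Rdown(YAW))],-.8)
```

```text
t 9.6 pos [ 0.513  -0.0288  0.1268] F [-0.7  0.5 -3.2] w 0.0255 gf 50.7
[0.14, -0.5, 0.22, -0.2, -0.62, 0.68, -0.8]
```

Emit:
{"api": "move_arm", "payload": {"plan": [[0.1, -0.5, 0.2, -0.2, -0.6, 0.3, -0.8], [0.1, -0.5, 0.2, -0.2, -0.6, 0.6, -0.8], [0.1, -0.5, 0.2, -0.2, -0.6, 0.6, -0.8], [0.1, -0.5, 0.2, -0.2, -0.6, 0.6, -0.8]]}}

```text
time_s: 10.0
position: [0.5161, -0.0361, 0.1251]
tool_rot: [[-0.979, 0.203, 0.009], [0.203, 0.979, -0.002], [-0.01, -0.0, -1.0]]
ft_force: [-0.5, 0.3, -3.4]
grip_width: 0.0257
gripper_force: 50.9
```

Run:
```python
from plan import *
T=[]
sq=np.array([[1,1],[1,-1],[-1,-1],[-1,1]])
o=env.observe();c=np.array(o["position"]);R2=np.array(o["tool_rot"])
zb=c[2]-.078
for n in ("scene","top"):
    p=env.get_image(n)
    for r in env.tip_of("punch",p)[:4]: print(n,"punch",round(r["conf"],2),np.round(r["pixel"],1),atz(p,r["pixel"],zb)[0])
    for r in env.tip_of("mark",p)[:2]: print(n,"mark",round(r["conf"],2),atz(p,r["pixel"],.034)[0])
    im=p["color"][:,:,::-1].copy()
    u,v=proj(p,[[*M,.05]])[0].astype(int);k=32;S=400/(2*k)
    a=cv2.resize(im[v-k:v+k,u-k:u+k],(400,400),interpolation=3);b=a.copy()
    for z,h,col in((zb,.02,(0,255,0)),(zb+.016,.02,(0,255,255)),(.034,.03,(0,0,255))):
        ctr=c if h<.03 else np.r_[M,0]
        W=[np.r_[ctr[:2]+h*(s[0]*EX+s[1]*EY),z] for s in sq]
        q=(proj(p,W)-[u-k,v-k]+.5)*S
        cv2.polylines(b,[q.astype(int)],True,col,1)
    T.append(np.vstack([a,b]))
im=np.hstack(T);cv2.imwrite("pics/m8.png",cv2.resize(im,(600,600),interpolation=cv2.INTER_AREA))
rows([(np.r_[M,.119],Rdown(YAW))],-.8)
```

```text
scene punch 0.93 [227.1 199.4] [ 0.52122906 -0.04487898  0.0470947 ]
scene punch 0.89 [334.8 196.1] [0.66392701 0.23186839 0.0470947 ]
scene punch 0.53 [252.3 205.1] [0.57866351 0.00711852 0.0470947 ]
scene mark 0.92 [ 0.51183278 -0.03943572  0.034     ]
top punch 0.71 [168.7 167.7] [0.61207206 0.26244622 0.0470947 ]
top punch 0.62 [120.7 208.1] [0.47996596 0.40920293 0.0470947 ]
top punch 0.25 [179.1 127.6] [0.74755228 0.23507701 0.0470947 ]
t 10.3 pos [ 0.516  -0.0361  0.1247] F [-0.4  0.9 -2.6] w 0.0255 gf 50.9
[-0.02, 0.51, 0.01, 0.26, 0.04, 0.57, -0.8]
```

View pics/m8.png

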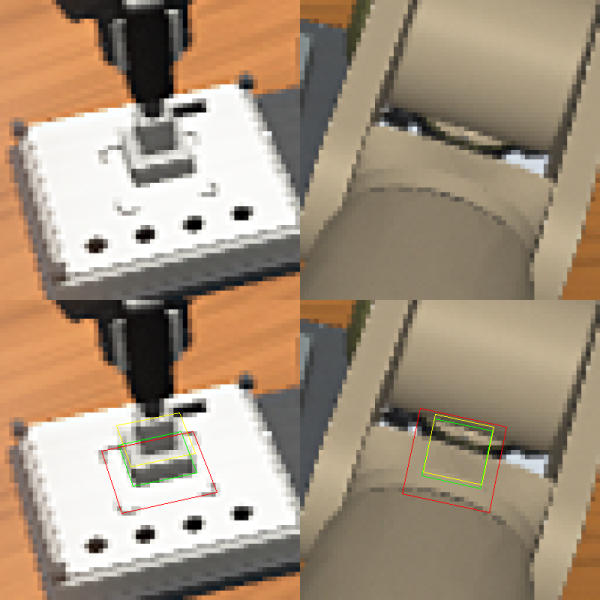

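The foot hovers above the field in the scene view and its outline agrees with the TCP-based prediction (green). The top view is blocked by the arm. I run one numeric fit of the foot's front face to catch any small offset.

```bash
cat > foot.py <<'E'
from plan import *
def foot(show=True):
    p=env.get_image("scene");o=env.observe();c=np.array(o["position"])
    g=p["color"].min(2).astype(np.float32);best=[]
    ty=np.linspace(-.018,.018,19);tz=np.linspace(.002,.014,7);zb=c[2]-.078
    def face(dx,dy,Y,Z):
        Y,Z=[a.ravel() for a in np.meshgrid(Y,Z)]
        XY=c[:2]+np.outer(Y+dy,EY)+(.02+dx)*EX
        m=proj(p,np.c_[XY,zb+Z]).astype(np.float32)
        return cv2.remap(g,m[:,0].reshape(-1,1),m[:,1].reshape(-1,1),cv2.INTER_LINEAR).mean()
    for dx in np.arange(-.008,.0081,.0005):
        for dy in np.arange(-.008,.0081,.0005):
            best.append(((face(dx,dy,ty,[-.002])+face(dx,dy,[-.022,.022],tz)+face(dx,dy,ty,[.018]))/3-face(dx,dy,ty,tz),dx,dy))
    best.sort(reverse=True)
    print("foot offset from TCP (station x,y):",np.round(best[:3],4).tolist())
E
python3 - <<'E'
from foot import *
foot();rows([(np.r_[M,.119],Rdown(YAW))],-.8)
E
```

```text
foot offset from TCP (station x,y): [[133.5971, 0.002, -0.0005], [132.6682, 0.002, -0.001], [132.5313, 0.0015, -0.0005]]
t 10.35 pos [ 0.516  -0.0361  0.1247] F [ 0.6 -0.1 -3. ] w 0.0251 gf 50.9
[-0.02, 0.51, 0.01, 0.26, 0.04, 0.56, -0.8]
```

Emit:
{"api": "move_arm", "payload": {"plan": [[0, 0.5, 0, 0.35, 0, 0, -0.8], [0, 0.5, 0, 0.35, 0, 0.5, -0.8], [0, 0.5, 0, 0.35, 0, 0.9, -0.8], [0, 0.5, 0, 0.35, 0, 0.9, -0.8], [0, 0.5, 0, 0.35, 0, 0.9, -0.8]], "squeeze": 60}}

```text
time_s: 10.85
position: [0.5125, -0.0354, 0.1153]
tool_rot: [[-0.979, 0.203, -0.001], [0.203, 0.979, -0.0], [0.001, -0.0, -1.0]]
ft_force: [-0.4, 0.7, -4.1]
grip_width: 0.0253
gripper_force: 59.9
```

Run:
```python
from foot import *
foot();rows([(np.r_[M-.001*EX,.112],Rdown(YAW))],-.8)
```

```text
foot offset from TCP (station x,y): [[133.6529, 0.0015, -0.0005], [133.051, 0.0015, -0.001], [132.7112, 0.0015, 0.0]]
t 10.9 pos [ 0.5127 -0.0354  0.1155] F [-0.1 -0.4 -3.8] w 0.0253 gf 59.9
[-0.01, -0.0, 0.01, 0.01, 0.04, 0.35, -0.8]
```

Emit:
{"api": "move_arm", "payload": {"plan": [[0, 0, 0, 0, 0, 0.15, -0.8], [0, 0, 0, 0, 0, 0.3, -0.8], [0, 0, 0, 0, 0, 0.4, -0.8], [0, 0, 0, 0, 0, 0.5, -0.8], [0, 0, 0, 0, 0, 0.5, -0.8]]}}

```text
time_s: 11.4
position: [0.5127, -0.0354, 0.1109]
tool_rot: [[-0.979, 0.203, 0.0], [0.203, 0.979, -0.0], [-0.0, -0.0, -1.0]]
ft_force: [-2.2, 0.4, 5.0]
grip_width: 0.0256
gripper_force: 60.9
```

Emit:
{"api": "move_arm", "payload": {"plan": [[0, 0, 0, 0, 0, 0.2, -0.8], [0, 0, 0, 0, 0, 0.4, -0.8], [0, 0, 0, 0, 0, 0.6, -0.8], [0, 0, 0, 0, 0, 0.8, -0.8], [0, 0, 0, 0, 0, 0.8, -0.8]]}}

```text
time_s: 11.9
position: [0.5127, -0.0355, 0.1032]
tool_rot: [[-0.979, 0.203, 0.001], [0.203, 0.979, -0.001], [-0.001, -0.0, -1.0]]
ft_force: [-3.9, 0.9, 10.3]
grip_width: 0.0254
gripper_force: 61.6
```

Emit:
{"api": "move_arm", "payload": {"plan": [[0, 0, 0, 0, 0, 0.08, -0.8], [0, 0, 0, 0, 0, 0.16, -0.8], [0, 0, 0, 0, 0, 0.16, -0.8], [0, 0, 0, 0, 0, 0.16, -0.8]]}}

```text
time_s: 12.3
position: [0.5127, -0.0355, 0.1019]
tool_rot: [[-0.979, 0.203, 0.001], [0.203, 0.979, -0.001], [-0.001, -0.0, -1.0]]
ft_force: [-4.1, 1.2, 12.0]
grip_width: 0.0255
gripper_force: 61.8
```

The force is about 13 N with the handle weight and the TCP went about 10 mm past contact. Lifting straight up.

Emit:
{"api": "move_arm", "payload": {"plan": [[0, 0, 0, 0, 0, -0.3, -0.8], [0, 0, 0, 0, 0, -0.6, -0.8], [0, 0, 0, 0, 0, -0.9, -0.8], [0, 0, 0, 0, 0, -1.2, -0.8], [0, 0, 0, 0, 0, -1.6, -0.8]]}}

```text
time_s: 12.8
position: [0.5124, -0.0353, 0.1167]
tool_rot: [[-0.979, 0.203, -0.001], [0.203, 0.979, 0.0], [0.001, -0.0, -1.0]]
ft_force: [-0.2, 0.1, -3.1]
grip_width: 0.0253
gripper_force: 60.0
```

Emit:
{"api": "move_arm", "payload": {"plan": [[0, 0, 0, 0, 0, -2, -0.8], [0, 0, 0, 0, 0, -5, -0.8], [0, 0, 0, 0, 0, -8, -0.8], [0, 0, 0, 0, 0, -10.5, -0.8], [0, 0, 0, 0, 0, -10.5, -0.8]]}}

```text
time_s: 13.3
position: [0.5138, -0.0357, 0.2245]
tool_rot: [[-0.979, 0.203, 0.005], [0.203, 0.979, -0.002], [-0.006, -0.001, -1.0]]
ft_force: [0.3, -0.2, -2.6]
grip_width: 0.025
gripper_force: 60.2
```

Run:
```python
from plan import *
p=env.get_image("top");r=p["color"][:,:,0].astype(np.float32)
print("rest top",search(square_score(p,r,.045,.008,1),(.490,.317),0))
rows([(np.r_[M,.22],Rdown(YAW)),([.491,.318,.22],Rdown(19))],-.8)
```

```text
rest top [116.21     0.4894   0.3187  -0.3333]
t 13.35 pos [ 0.5129 -0.0354  0.2223] F [-0.4  0.5 -4.8] w 0.0253 gf 60.2
[-0.02, 0.11, 0.01, -0.06, 0.04, 0.23, -0.8]
[-0.05, 0.1, -30.69, 9.3, 34.17, 0.2, -0.8]
```

Emit:
{"api": "move_arm", "payload": {"plan": [[0, 0, -6, 1.2, 4.5, 0.2, -0.8], [0, 0, -12, 2.4, 9, 0.2, -0.8], [0, 0, -18, 3.6, 13.5, 0.2, -0.8], [0, 0, -24, 4.9, 18, 0.2, -0.8], [0, 0, -30.7, 6.2, 22.5, 0.2, -0.8]]}}

```text
time_s: 13.85
position: [0.4964, 0.1992, 0.2177]
tool_rot: [[-0.944, -0.33, -0.004], [-0.33, 0.944, -0.001], [0.004, 0.0, -1.0]]
ft_force: [1.2, -0.9, -2.7]
grip_width: 0.0253
gripper_force: 60.7
```

Run:
```python
from plan import *
rows([([.490,.318,.22],Rdown(19))],-.8)
```

```text
t 13.85 pos [0.4964 0.1992 0.2177] F [ 1.2 -0.9 -2.7] w 0.0253 gf 60.7
[0.03, -0.21, 0.25, -3.31, 11.43, -0.24, -0.8]
```

Emit:
{"api": "move_arm", "payload": {"plan": [[0, 0, 0, -1.2, 4, 0, -0.8], [0, 0, 0, -2.3, 8, 0, -0.8], [0, 0, 0, -3.2, 11, 0, -0.8], [0, 0, 0, -3.2, 11, 0, -0.8], [0, 0, 0, -3.2, 11, 0, -0.8]]}}

```text
time_s: 14.35
position: [0.4912, 0.312, 0.2176]
tool_rot: [[-0.945, -0.327, -0.004], [-0.327, 0.945, -0.002], [0.004, -0.001, -1.0]]
ft_force: [0.5, -0.7, -4.1]
grip_width: 0.0254
gripper_force: 61.1
```

Emit:
{"api": "move_arm", "payload": {"plan": [[0, 0, 0, 0, 0, 3, -0.8], [0, 0, 0, 0, 0, 6, -0.8], [0, 0, 0, 0, 0, 9, -0.8], [0, 0, 0, 0, 0, 11, -0.8], [0, 0, 0, 0, 0, 11, -0.8]]}}

```text
time_s: 14.85
position: [0.4905, 0.31, 0.1065]
tool_rot: [[-0.946, -0.324, -0.007], [-0.324, 0.946, -0.003], [0.008, -0.001, -1.0]]
ft_force: [-0.1, 0.3, -1.8]
grip_width: 0.0251
gripper_force: 60.8
```

Run:
```python
from plan import *
env.get_image("scene");env.get_image("scene")
rows([([.490,.318,.0865],Rdown(19))],-.8)
```

```text
t 14.95 pos [0.4923 0.3111 0.11  ] F [ 1.2 -0.3 -2.1] w 0.0253 gf 60.8
[-0.02, -0.04, -0.06, -0.01, 0.73, 2.35, -0.8]
```

Correct sideways, then set it down.

Emit:
{"api": "move_arm", "payload": {"plan": [[0, 0, 0, 0, 0.7, 0, -0.8], [0, 0, 0, 0, 0.7, 0, -0.8], [0, 0, 0, 0, 0.7, 1, -0.8], [0, 0, 0, 0, 0.7, 1.7, -0.8], [0, 0, 0, 0, 0.7, 1.7, -0.8]]}}

```text
time_s: 15.45
position: [0.4889, 0.3182, 0.0915]
tool_rot: [[-0.945, -0.326, -0.003], [-0.326, 0.945, -0.001], [0.003, -0.0, -1.0]]
ft_force: [0.8, -0.3, -2.5]
grip_width: 0.0253
gripper_force: 61.0
```

Emit:
{"api": "move_arm", "payload": {"plan": [[0, 0, 0, 0, 0, 0, -0.8], [0, 0, 0, 0, 0, 0.2, -0.8], [0, 0, 0, 0, 0, 0.35, -0.8], [0, 0, 0, 0, 0, 0.45, -0.8], [0, 0, 0, 0, 0, 0.45, -0.8]]}}

```text
time_s: 15.95
position: [0.4896, 0.3185, 0.0883]
tool_rot: [[-0.945, -0.326, -0.0], [-0.326, 0.945, -0.0], [0.0, -0.0, -1.0]]
ft_force: [0.1, -0.1, -2.5]
grip_width: 0.0251
gripper_force: 61.0
```

Run:
```python
from plan import *
rows([([.490,.318,.0862],Rdown(19))],-.8)
```

```text
t 15.95 pos [0.4896 0.3185 0.0883] F [ 0.1 -0.1 -2.5] w 0.0251 gf 61.0
[-0.01, -0.02, 0.01, -0.03, -0.06, 0.21, -0.8]
```

Emit:
{"api": "move_arm", "payload": {"plan": [[0, 0, 0, 0, 0, 0.1, -0.8], [0, 0, 0, 0, 0, 0.2, -0.8], [0, 0, 0, 0, 0, 0.25, -0.8], [0, 0, 0, 0, 0, 0.25, -0.8]]}}

```text
time_s: 16.35
position: [0.4897, 0.3186, 0.0864]
tool_rot: [[-0.945, -0.326, 0.0], [-0.326, 0.945, -0.0], [-0.0, -0.0, -1.0]]
ft_force: [-1.2, -1.0, 3.5]
grip_width: 0.0254
gripper_force: 61.7
```

The foot is standing on the rest. Opening gently, then going straight up.

Emit:
{"api": "move_arm", "payload": {"plan": [[0, 0, 0, 0, 0, 0, -0.35], [0, 0, 0, 0, 0, 0, -0.3], [0, 0, 0, 0, 0, 0, 0], [0, 0, 0, 0, 0, 0, 0.4], [0, 0, 0, 0, 0, 0, 0.8]], "squeeze": 20}}

```text
time_s: 16.85
position: [0.4897, 0.3185, 0.0858]
tool_rot: [[-0.945, -0.326, -0.0], [-0.326, 0.945, -0.0], [0.0, -0.0, -1.0]]
ft_force: [-0.3, -0.0, -0.6]
grip_width: 0.0698
gripper_force: 0.0
```

Emit:
{"api": "move_arm", "payload": {"plan": [[0, 0, 0, 0, 0, 0, 0.8], [0, 0, 0, 0, 0, -3, 0.8], [0, 0, 0, 0, 0, -7, 0.8], [0, 0, 0, 0, 0, -11, 0.8], [0, 0, 0, 0, 0, -14, 0.8]]}}

```text
time_s: 17.35
position: [0.4898, 0.3187, 0.2285]
tool_rot: [[-0.945, -0.326, 0.002], [-0.326, 0.945, 0.001], [-0.002, -0.0, -1.0]]
ft_force: [0.7, -0.3, -0.2]
grip_width: 0.0769
gripper_force: 0.0
```

Emit:
{"api": "move_arm", "payload": {"plan": [[0, 0, 0, 5, 0, 0, 0.8], [0, 0, 0, 10, 0, 0, 0.8], [0, 0, 0, 15, 0, 0, 0.8], [0, 0, 0, 18, 0, 0, 0.8], [0, 0, 0, 18, 0, 0, 0.8]]}}

```text
time_s: 17.85
position: [0.3162, 0.2591, 0.2263]
tool_rot: [[-0.945, -0.327, -0.0], [-0.327, 0.945, -0.0], [0.0, -0.0, -1.0]]
ft_force: [0.8, -1.5, -0.8]
grip_width: 0.0772
gripper_force: 0.0
```

Run:
```python
from plan import *
for n in ("scene","top"):
    p=env.get_image(n);r=p["color"][:,:,0].astype(np.float32)
    print(n,"rest",search(square_score(p,r,.045,.008,1),(.490,.317),0))
    for t,z in(("punch",.008),("rest",0)):
        for q in env.tip_of(t,p)[:3]: print(n,t,round(q["conf"],2),np.round(atz(p,q["pixel"],z)[0],4))
    # button (light) at z .135
    b=rect(p,.135,(.491,.3185),.04,.0005);m=((b.min(2)>110)*255).astype(np.uint8)
    k,l,s,c=cv2.connectedComponentsWithStats(m)
    print(n,"bright blobs z=.135:",[(s[i,4]*.25,np.round(toW([c[i]],(.491,.3185),.04)[0],4).tolist()) for i in range(1,k) if s[i,4]>300])
    w=srect(p,.078,M+.125*EY,.015,.015);np.save("w_"+n,w)
    g=w.min(2)[:, 40:80].mean(1);print(np.round(g[::4]).astype(int).tolist())
rows([],1)
```

```text
scene rest [91.03    0.4951  0.3147 -1.5   ]
scene punch 0.94 [0.5153 0.4047 0.008 ]
scene punch 0.79 [0.6285 0.2605 0.008 ]
scene punch 0.78 [0.4991 0.3141 0.008 ]
scene rest 0.81 [0.4851 0.3253 0.    ]
scene rest 0.76 [0.3437 0.4234 0.    ]
scene rest 0.64 [ 0.3186 -0.15    0.    ]
scene bright blobs z=.135: [(np.float64(542.25), [0.4882, 0.322])]
[11, 32, 60, 90, 122, 154, 183, 207, 221, 227, 228, 226, 221, 215, 209, 208, 212, 217, 221, 222, 222, 222, 219, 210, 194, 159, 115, 70, 31, 8]
top rest [108.2609   0.4894   0.3191  -0.1667]
top punch 0.84 [0.4886 0.4233 0.008 ]
top punch 0.83 [0.6224 0.2814 0.008 ]
top punch 0.67 [0.4948 0.3157 0.008 ]
top rest 0.78 [ 0.3121 -0.1668  0.    ]
top bright blobs z=.135: [(np.float64(385.25), [0.4898, 0.3209]), (np.float64(488.0), [0.47, 0.2901])]
[43, 53, 77, 110, 142, 166, 182, 185, 176, 165, 159, 159, 161, 164, 167, 170, 178, 187, 189, 187, 185, 181, 177, 179, 182, 177, 159, 130, 94, 59]
t 18.15 pos [0.3204 0.2601 0.2257] F [-0.   0.2  0.8] w 0.0765 gf 0.0
```

Run:
```python
from plan import *
for n in ("top","scene"):
    p=env.get_image(n);d=np.abs(p["color"].astype(int)-np.load(n+".npy").astype(int)).max(2)
    m=((d>60)*255).astype(np.uint8);m=cv2.dilate(m,np.ones((3,3)))
    k,l,s,c=cv2.connectedComponentsWithStats(m)
    print(n,[s[i].tolist() for i in range(1,k) if s[i,4]>20])
```

```text
top [[197, 175, 10, 20, 139], [216, 185, 8, 11, 66], [137, 196, 25, 23, 364], [81, 227, 146, 157, 9494], [0, 322, 62, 62, 2602], [240, 338, 33, 25, 449], [266, 350, 9, 9, 52], [279, 353, 6, 8, 33], [276, 362, 14, 22, 195], [203, 376, 15, 8, 62]]
scene [[191, 0, 5, 6, 25], [259, 0, 80, 94, 3834], [184, 18, 9, 9, 55], [211, 25, 24, 10, 118], [195, 31, 12, 4, 39], [179, 33, 18, 15, 104], [231, 36, 3, 11, 33], [166, 51, 76, 57, 2104], [148, 86, 45, 37, 738], [310, 130, 23, 42, 580], [289, 169, 11, 20, 136], [269, 176, 8, 6, 39]]
```

Only the wheel, the window, the punch and the arm itself have changed. Handing in.

```bash
python3 -c "
from rig import env
print(env.close_job())"
```

```text
the job is handed in; nothing more can be done
None
```

The job is handed in at about 18 s of robot time: the wheel shows the 2 in mid-window, the punch was pressed about 10 mm inside the corner marks and lifted straight off, and it stands released on its rest within about 4 mm of the middle; I saw no change to anything else.

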